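# Hook up the guillotine's drop guard

### The arm

A 6-joint arm with a two-finger parallel gripper is mounted at the origin on a cart in front of the work surface, level with it; the furniture and walls round the work are solid. World frame = base frame: x ahead of the robot, y to its left, z up, the work surface at z = 0. Lengths are in m, angles in rad, forces in N, time in s.
With the tool pointing down it reaches from about 0.225 to 0.725 m from the base axis. Payload 3.1 kg.
Tool frame: the origin (TCP) lies midway between the tips of the shut fingers; the grasp point (between the pads) lies 19 mm behind it; z points along the fingers, y is the line along which they close (so a half turn about z gives the same grasp; the last joint's range is limited). The gripper opens to 85 mm and grips with 20 to 120 N. Pads are 22 mm wide; open, the fingers measure 114 mm over their backs; the gripper's body (76 mm by 85 mm) begins 54 mm behind the grasp point. The pads swing forward as they close: fully open they stand 13 mm farther back than shut.
Start: joints at [1.075, 0.048, 0.099, 1.622, 0, 1.443], TCP at [0.189, 0.49, 0.201] pointing down, gripper open.
Joint ranges: [-2.91, 2.91], [-0.99, 1.94], [-1.21, 1.42], [-2.12, 2.29], [-1.49, 1.47], [-3.14, 3.14]. Speed limits (rad/s): [2.79, 2.79, 3.14, 3.14, 3.14, 3.14].

### API

Orientations are given as a unit quaternion [w, x, y, z].
In Python, from station import robot gives the robot as it stands.
- The arm moves only by the tool send_rows, never from a script. Its argument "motion" is a list of rows, each an object of numbers: "tx", "ty", "tz": the shift along the tool's x, y, z in cm; "turn": the turn about the tool's z in rad. A call has 1 to 20 rows; each row shifts and turns the commanded pose from where the row before left it, along the tool's axes as they then stand; what a row does not reach is not made up. A row lasts 1/10 s, in which the tool goes at most 50 mm and 8.59 degrees, less where a joint would pass 70% of its speed; a pose out of reach is approached as far as the arm can. A call is refused whole if a number of a shift passes 5 or a number of a turn 0.15, either way. A call with a gripper value outside its range is refused whole. "hand" is the gripper command: -1 is fully open, 1 is shut, values between are in proportion, set as the call begins (left out, the last holds). The fingers move at their own pace and stop on an object; "newtons" is the grip in N (left out, the last holds). Time passes only in rows, so rows that do not move let the fingers close. It gives the time, the measured TCP pose, the force, the opening and the grip force at its end, in the units of the state.
- robot.observe(): the state, without advancing time (a new reading comes with each control period).
- robot.read_camera(name): name is "scene" or "side" or "wrist"; returns the picture (384x512x3 uint8, blue, green, red); there is no depth.
- robot.calibration(name): a dict with "fx", "fy", "cx", "cy" (pixels), "origin" and "attitude" of the camera in the world; the wrist camera has in their place "T_tool_cam" (4x4, takes a point from camera to tool coordinates, whose origin is the TCP and whose axes are the flange's). Camera axes: x right, y down, z forward; pixel columns grow to the right and rows downward; lengths in m; the calibration is good to about 2 mm. A picture is of the moment at which its call begins: read the wrist's pose just before it. calibration takes no time and is no camera call.
- robot.finish_job(): hands the job in; it is judged then, once.
Trained networks look in the newest picture that a camera, given by its name, has taken for a name from the list of things; names that differ only in an ending like _2 or _b are one class to them, and where a whole thing is asked for, a point or a joint stands for the part that bears it (a point fixed in the world has none). Each returns a list of dicts, best first, with "conf" (0 to 1); they miss things now and then, are a little off and sometimes report something else, mostly with a low value. They report only what shows in the picture. A call takes as long as a camera call.
- robot.recognise(camera, target): "extent" ([centre column, centre row, width, height] as shares, 0 to 1, of the picture: columns of its width, rows of its height, round what is visible of it).
- robot.masks_of(camera, target): "region" (384x512 bool, what is visible of it) and "extent" ([centre column, centre row, width, height] as shares, 0 to 1, of the picture: columns of its width, rows of its height, round what is visible of it).
- robot.tip_of(camera, target): "position" ([column, row] as shares, 0 to 1, of the picture: columns of its width, rows of its height: a listed point, or the origin of a listed thing).
The state is a dict: "clock": time; "joint_positions": joint angles; "qd": joint speeds; "tau": joint torques, N m; "tool_pos": TCP position; "eef_rot": TCP orientation; "contact_force": force on the tool from outside, world axes, zero at the start; "ft_torque": the same for the moment, N m; "grip_width": finger opening in m; "grasp_force": force on a finger pad.
Only numpy, scipy, OpenCV 4.12 (cv2) and the standard library are available. Lean on these libraries where they do the work, as an engineer would, in place of code of your own. Each camera call takes 0.05 s, during which the arm holds its last target. There are 200 camera calls.

### The job

Two small bench machines stand on the table with their grille guards down: a wide strip guillotine with a long straight blade and a narrower punch. Open the guillotine: lift its guard straight up by the black handle, carry it back over the upturned lips of the two side plates and lower it so that its slotted bar hangs in their notches and the guard stays up by itself. Leave the punch's guard down.

Things in the scene. Friction and masses are not known exactly. Their poses are not given: they have to be found in the camera images.
- guillotine: Wider machine: base 160x160 mm, 20 high; straight blade between two notched side plates (y = +-62 mm; plates up to 185, rods behind to 216 mm high; between the plates nothing fixed is above 110). Origin on the table, 90 mm behind the base's front; x to its back (away from the robot). Its guard (0.3 to 0.6 kg) slides only up (105 mm) and back in x (42 mm), and falls when let go unless hooked.
- guillotine_notch (a point): Middle between the two plates' notches, at their floor: x = -4, z = 155 mm in the machine. Notches are 28 mm long in x (14 either way). In front of each an 8 mm lip rises 16 mm above the floor; behind, a wall of 30 mm. The guard's cross bar, 10 mm thick in x, rides up in front of the plates, which stop it from going back below the lips; slots in its underside sit on the notch floors.
- guillotine_grip (a point): Centre of the black handle on the guillotine's guard: a bar 90 mm long in y, 14 thick in x, 20 high, on posts 34 mm either side of its centre. Guard down: x = -35, y = 0, z = 170 mm in the machine. The cross bar is right below it: bar top 65 mm, slot tops 77 mm under this point. They clear the lips with this point 248 to 275 mm high; hooked it is straight above the notch point, 232 mm high.
- punch_grip (a point): Centre of the same black handle on the guard of the narrower machine beside it (base 120 mm wide, round punch instead of a blade), 170 mm high with its guard down; to be left alone.

How it is judged:
By the outcome, as a careful person would: the job done as asked, in the order asked, and still so for the second after the job is handed in, with the robot touching nothing.
It also fails if it takes over 32 s, if anything falls off the work surface, if the arm or the gripper's body presses on something with over 40 N, if the wrist force passes 120 N, or if a joint passes its speed limit or range.

## Working session

There is one attempt and no reset: what is moved stays moved. The work goes in short steps, Python scripts to look and compute and a tool call to move; the robot and the scene stay as the last step left them, time stands still between calls to the robot, and variables do not carry over. Pictures are saved under pics/ and viewed, at most 10 in all, crops included, and the job is handed in when it is done.

Besides the shell and the picture viewer there is one more tool, called as a command line: name --argument value ..., lists and objects as JSON in quotes. send_rows: Moves the arm, as the interface text tells. Its arguments: {"type":"object","properties":{"motion":{"type":"array","items":{"type":"object","properties":{"tx":{"type":"number"},"ty":{"type":"number"},"tz":{"type":"number"},"turn":{"type":"number"}}}},"hand":{"type":"number"},"newtons":{"type":"number"}},"required":["motion"]}

```bash
mkdir -p pics; cat > h.py <<'E'
from station import robot
import numpy as np, cv2
from scipy.spatial.transform import Rotation as R
def rot(q): return R.from_quat([q[1],q[2],q[3],q[0]]).as_matrix()
def cam(n,s=None):
    c=robot.calibration(n)
    if n=="wrist":
        s=s or robot.observe(); T=np.eye(4); T[:3,:3]=rot(s["eef_rot"]); T[:3,3]=s["tool_pos"]
        T=T@np.array(c["T_tool_cam"]); return c,T[:3,3],T[:3,:3]
    a=np.array(c["attitude"]); return c,np.array(c["origin"]),(rot(a) if a.size==4 else a.reshape(3,3))
def ray(C,uv):
    c,o,A=C; d=A@np.array([(uv[0]*512-c["cx"])/c["fx"],(uv[1]*384-c["cy"])/c["fy"],1]); return o,d/np.linalg.norm(d)
def atz(C,uv,z):
    o,d=ray(C,uv); return o+d*(z-o[2])/d[2]
def proj(C,p):
    c,o,A=C; q=A.T@(np.array(p)-o); return q[0]/q[2]*c["fx"]+c["cx"],q[1]/q[2]*c["fy"]+c["cy"]
def tri(rs):
    M=np.zeros((3,3));b=np.zeros(3)
    for o,d in rs: P=np.eye(3)-np.outer(d,d);M+=P;b+=P@o
    return np.linalg.solve(M,b)
E
python3 - <<'E'
from h import *
s=robot.observe(); print({k:np.round(v,3) for k,v in s.items()})
ims=[]
for n in ["scene","side"]:
    im=robot.read_camera(n); cv2.imwrite(f"pics/{n}0.png",im); C=cam(n); print(n,C)
    for t,z in [("guillotine_grip",.17),("punch_grip",.17),("guillotine_notch",.155),("guillotine",0)]:
        for r in robot.tip_of(n,t): print(t,np.round(r["conf"],2),np.round(np.array(r["position"])*[512,384]),np.round(atz(C,r["position"],z),3))
E
```

```text
{'clock': np.float64(0.0), 'joint_positions': array([ 1.075,  0.049,  0.098,  1.622, -0.   ,  1.443]), 'qd': array([ 0.001,  0.002, -0.001, -0.001,  0.001, -0.   ]), 'tau': array([-2.0000e-03, -3.3878e+01,  3.2002e+01,  2.0000e-02, -0.0000e+00,
        0.0000e+00]), 'tool_pos': array([0.188, 0.489, 0.199]), 'eef_rot': array([-0.   ,  0.183,  0.983, -0.001]), 'contact_force': array([-0.24 , -0.523,  0.625]), 'ft_torque': array([-0.008, -0.02 , -0.012]), 'grasp_force': np.float64(0.0), 'grip_width': np.float64(0.085)}
scene ({'fx': 371.144995439418, 'fy': 371.144995439418, 'cx': 259.5474077669604, 'cy': 185.67913333388557, 'origin': array([ 0.15411343, -0.58312653,  0.66533482]), 'attitude': array([-0.41992385,  0.86719467, -0.24206956,  0.11419147])}, array([ 0.15411343, -0.58312653,  0.66533482]), array([[ 0.85672527, -0.32393942,  0.40135403],
       [-0.51574631, -0.53013257,  0.67302689],
       [-0.0052491 , -0.78359601, -0.62124853]]))
guillotine_grip 0.86 [298. 195.] [ 0.526 -0.116  0.17 ]
punch_grip 0.64 [242. 156.] [0.497 0.072 0.17 ]
guillotine_notch 0.85 [305. 200.] [ 0.541 -0.121  0.155]
guillotine 0.74 [302. 244.] [ 0.553 -0.11   0.   ]
side ({'fx': 412.407946065604, 'fy': 412.407946065604, 'cx': 251.73748224896508, 'cy': 197.08198744346552, 'origin': array([ 0.13925077, -0.6123238 ,  0.60140615]), 'attitude': array([-0.44659526,  0.84964921, -0.24659915,  0.13355805])}, array([ 0.13925077, -0.6123238 ,  0.60140615]), array([[ 0.84270222, -0.29975276,  0.447215  ],
       [-0.53833832, -0.47948307,  0.69302802],
       [ 0.00669496, -0.82476922, -0.56542984]]))
guillotine_grip 0.7 [279. 197.] [ 0.523 -0.111  0.17 ]
punch_grip 0.61 [217. 153.] [0.507 0.099 0.17 ]
guillotine_notch 0.6 [290. 205.] [ 0.539 -0.124  0.155]
guillotine 0.85 [289. 262.] [ 0.553 -0.12   0.   ]
```

View pics/scene0.png

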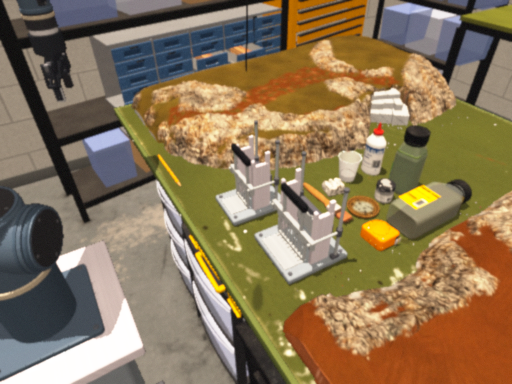

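```bash
python3 - <<'E'
from h import *
s=robot.observe(); A=rot(s["eef_rot"]); print(np.round(A,3)); print(np.round(robot.calibration("wrist")["T_tool_cam"],3))
# handle ends from masks of the handle
for n in ["scene","side"]:
    robot.read_camera(n)
    for t in ["guillotine_grip","guillotine"]:
        for r in robot.masks_of(n,t)[:2]: print(n,t,round(r["conf"],2),np.round(np.array(r["extent"])*[512,384,512,384]))
E
```

```text
[[-0.933  0.36  -0.   ]
 [ 0.36   0.933 -0.   ]
 [ 0.    -0.    -1.   ]]
[[ 0.    -0.951 -0.311  0.08 ]
 [ 1.     0.001 -0.    -0.001]
 [ 0.    -0.311  0.951 -0.173]
 [ 0.     0.     0.     1.   ]]
scene guillotine_grip 0.64 [295. 222.  41.  77.]
scene guillotine 0.76 [302. 217.  97. 136.]
side guillotine_grip 0.69 [278. 230.  47.  92.]
side guillotine 0.77 [287. 226. 106. 149.]
```

The scene view shows the guillotine in front, with its handle from about (283,184) to (316,209). The punch is behind it, handle near (242,156). The network's points agree with this. The handle is at about (0.525, -0.114) with a yaw near 0, so I'll go above it.

send_rows --motion '[{"tz": -4}, {"tz": -4}, {"tz": -4}, {"tx": -3.1, "ty": -2.6}, {"tx": -3.1, "ty": -2.6}, {"tx": -3.1, "ty": -2.6}, {"tx": -3.1, "ty": -2.6}, {"tx": -3.1, "ty": -2.6}, {"tx": -3.1, "ty": -2.6}, {"tx": -3.1, "ty": -2.6}, {"tx": -3.1, "ty": -2.6}, {"tx": -3.1, "ty": -2.6}, {"tx": -3.1, "ty": -2.6}, {"tx": -3.1, "ty": -2.6}, {"tx": -3.1, "ty": -2.6}, {"tx": -3.1, "ty": -2.6}, {"tx": -3.1, "ty": -2.6}, {"tx": -3.1, "ty": -2.6}, {"tx": -3.1, "ty": -2.6}, {"tx": -3.1, "ty": -2.6}]' --hand -1

```text
$.motion[0]: bad value
```

send_rows --motion '[{"turn": 0.15}, {"turn": 0.15}, {"turn": 0.15}, {"turn": 0.15}, {"turn": 0.15}, {"turn": 0.15}, {"turn": 0.15}, {"turn": 0.15}, {}]'

```text
$.motion[0]: bad value
```

```bash
python3 - <<'E'
from h import *
s=robot.observe(); print(s["clock"],np.round(s["tool_pos"],4),np.round(rot(s["eef_rot"]),3).tolist(),np.round(s["joint_positions"],2))
im=robot.read_camera("wrist"); cv2.imwrite("pics/w1.png",cv2.resize(im,None,fx=1.5,fy=1.5)); C=cam("wrist",s)
for t,z in [("guillotine_grip",.17),("punch_grip",.17),("guillotine_notch",.155),("guillotine",0)]:
    for r in robot.tip_of("wrist",t): print(t,np.round(r["conf"],2),np.round(np.array(r["position"])*[512,384]),np.round(atz(C,r["position"],z),4))
E
```

```text
0.8 [0.1888 0.4899 0.2006] [[-0.933, 0.36, 0.0], [0.36, 0.933, 0.0], [0.0, 0.0, -1.0]] [1.08 0.05 0.1  1.62 0.   1.44]
```

View pics/w1.png

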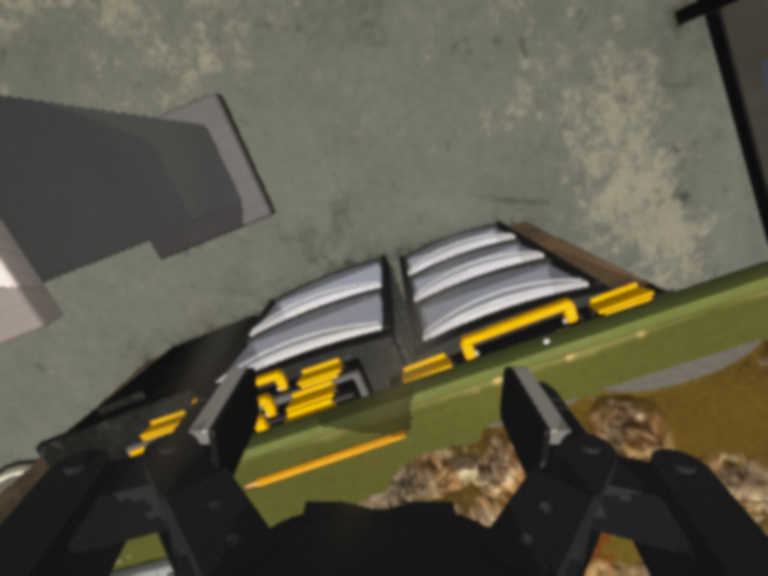

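Both calls were refused because each row has to give all four numbers. The wrist picture only shows the cart side and the table edge, since the arm never moved.

send_rows --motion '[{"tx": 0, "ty": 0, "tz": -4, "turn": 0}, {"tx": 0, "ty": 0, "tz": -4, "turn": 0}, {"tx": 0, "ty": 0, "tz": -4, "turn": 0}, {"tx": -3.1, "ty": -2.6, "tz": 0, "turn": 0}, {"tx": -3.1, "ty": -2.6, "tz": 0, "turn": 0}, {"tx": -3.1, "ty": -2.6, "tz": 0, "turn": 0}, {"tx": -3.1, "ty": -2.6, "tz": 0, "turn": 0}, {"tx": -3.1, "ty": -2.6, "tz": 0, "turn": 0}, {"tx": -3.1, "ty": -2.6, "tz": 0, "turn": 0}, {"tx": -3.1, "ty": -2.6, "tz": 0, "turn": 0}, {"tx": -3.1, "ty": -2.6, "tz": 0, "turn": 0}, {"tx": -3.1, "ty": -2.6, "tz": 0, "turn": 0}, {"tx": -3.1, "ty": -2.6, "tz": 0, "turn": 0}, {"tx": -3.1, "ty": -2.6, "tz": 0, "turn": 0}, {"tx": -3.1, "ty": -2.6, "tz": 0, "turn": 0}, {"tx": -3.1, "ty": -2.6, "tz": 0, "turn": 0}, {"tx": -3.1, "ty": -2.6, "tz": 0, "turn": 0}, {"tx": -3.1, "ty": -2.6, "tz": 0, "turn": 0}, {"tx": -3.1, "ty": -2.6, "tz": 0, "turn": 0}, {"tx": -3.1, "ty": -2.6, "tz": 0, "turn": 0}]' --hand -1 --newtons 60

```text
clock: 3.05
tool_pos: [0.5222, -0.1137, 0.3206]
eef_rot: [0.0, 0.183, 0.983, 0.0]
contact_force: [0.3, -0.3, -0.4]
grip_width: 0.0856
grasp_force: 0.0
```

send_rows --motion '[{"tx": 0, "ty": 0, "tz": 0, "turn": 0.149}, {"tx": 0, "ty": 0, "tz": 0, "turn": 0.149}, {"tx": 0, "ty": 0, "tz": 0, "turn": 0.149}, {"tx": 0, "ty": 0, "tz": 0, "turn": 0.149}, {"tx": 0, "ty": 0, "tz": 0, "turn": 0.149}, {"tx": 0, "ty": 0, "tz": 0, "turn": 0.149}, {"tx": 0, "ty": 0, "tz": 0, "turn": 0.149}, {"tx": 0, "ty": 0, "tz": 0, "turn": 0.149}, {"tx": 0, "ty": 0, "tz": 0, "turn": 0}]'

```text
clock: 3.95
tool_pos: [0.5216, -0.1121, 0.3205]
eef_rot: [0.0, 0.703, 0.711, 0.0]
contact_force: [0.5, 0.7, 0.7]
grip_width: 0.0851
grasp_force: 0.0
```

```bash
cat > look.py <<'E'
from h import *
import sys
s=robot.observe(); print(s["clock"],np.round(s["tool_pos"],4),np.round(rot(s["eef_rot"]),3).tolist(),np.round(s["joint_positions"],2))
im=robot.read_camera("wrist"); cv2.imwrite(f"pics/{sys.argv[1]}.png",cv2.resize(im,None,fx=1.5,fy=1.5)); C=cam("wrist",s)
for t,z in [("guillotine_grip",.17),("punch_grip",.17),("guillotine_notch",.155),("guillotine",0)]:
    for r in robot.tip_of("wrist",t): print(t,np.round(r["conf"],2),np.round(np.array(r["position"])*[512,384]),np.round(atz(C,r["position"],z),4))
E
python3 look.py w2
```

```text
3.95 [ 0.5216 -0.1121  0.3205] [[-0.011, 1.0, 0.0], [1.0, 0.011, -0.0], [-0.0, 0.0, -1.0]] [-0.34  0.14  0.45  1.87 -0.    1.22]
guillotine_grip 0.67 [247. 173.] [ 0.5143 -0.1163  0.17  ]
guillotine_notch 0.86 [272. 168.] [ 0.5451 -0.1133  0.155 ]
guillotine 0.83 [269. 151.] [ 0.5495 -0.1196  0.    ]
```

View pics/w2.png

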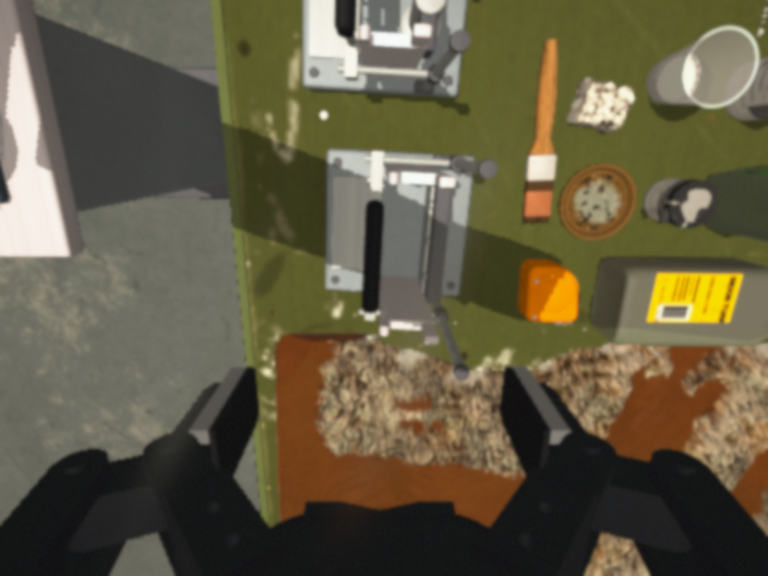

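The wrist view shows the handle as a dark bar from (375,203) to (371,309) in the enlarged picture. I'll fit that bar.

```bash
cat > bar.py <<'E'
from h import *
import sys
def bar(im,C,z,box):
    x0,y0,x1,y1=box; g=im.max(2); m=np.zeros(g.shape,np.uint8); m[y0:y1,x0:x1]=(g[y0:y1,x0:x1]<45)
    n,l,st,ce=cv2.connectedComponentsWithStats(m); k=1+np.argmax(st[1:,4])
    (c,wh,a)=cv2.minAreaRect(np.argwhere(l==k)[:,::-1].astype(np.float32)); b=cv2.boxPoints((c,wh,a))
    P=np.array([atz(C,(u[0]/512,u[1]/384),z) for u in b])
    i=np.argsort(P[:,1]); e0,e1=P[i[:2]].mean(0),P[i[2:]].mean(0); d=e1-e0
    print("px",np.round(c),np.round(wh),"centre",np.round(P.mean(0),4),"len",np.linalg.norm(d).round(4),"yaw",np.arctan2(-d[0],d[1]).round(3))
if __name__=="__main__":
    s=robot.observe(); im=robot.read_camera("wrist"); bar(im,cam("wrist",s),.18,[int(v) for v in sys.argv[1:5]])
E
python3 bar.py 235 128 262 215
```

```text
px [248. 170.] [10. 72.] centre [ 0.5162 -0.1116  0.18  ] len 0.085 yaw -0.036
```

send_rows --motion '[{"tx": 0, "ty": -0.55, "tz": 2, "turn": 0.035}, {"tx": 0, "ty": 0, "tz": 3, "turn": 0}, {"tx": 0, "ty": 0, "tz": 3, "turn": 0}, {"tx": 0, "ty": 0, "tz": 3, "turn": 0}, {"tx": 0, "ty": 0, "tz": 3, "turn": 0}, {"tx": 0, "ty": 0, "tz": 2, "turn": 0}, {"tx": 0, "ty": 0, "tz": 1, "turn": 0}, {"tx": 0, "ty": 0, "tz": 0, "turn": 0}]'

```text
clock: 5.05
tool_pos: [0.515, -0.1117, 0.1488]
eef_rot: [-0.001, 0.715, 0.699, -0.001]
contact_force: [-0.5, -0.1, 0.9]
grip_width: 0.0852
grasp_force: 0.0
```

send_rows --motion '[{"tx": 0, "ty": 0, "tz": 0, "turn": 0}, {"tx": 0, "ty": 0, "tz": 0, "turn": 0}, {"tx": 0, "ty": 0, "tz": 0, "turn": 0}, {"tx": 0, "ty": 0, "tz": 0, "turn": 0}, {"tx": 0, "ty": 0, "tz": 0, "turn": 0}, {"tx": 0, "ty": 0, "tz": 0, "turn": 0}, {"tx": 0, "ty": 0, "tz": 0, "turn": 0}, {"tx": 0, "ty": 0, "tz": 0, "turn": 0}]' --hand 1 --newtons 60

```text
clock: 5.85
tool_pos: [0.516, -0.1121, 0.1504]
eef_rot: [-0.0, 0.716, 0.699, -0.0]
contact_force: [0.4, 0.7, 0.4]
grip_width: 0.0001
grasp_force: 0.0
```

The fingers shut on nothing, so I'll take a look.

```bash
python3 look.py w3; python3 - <<'E'
from h import *
im=robot.read_camera("scene"); C=cam("scene"); s=robot.observe()
print("tcp px",proj(C,s["tool_pos"]), robot.tip_of("scene","guillotine_grip"))
cv2.imwrite("pics/s3.png",cv2.resize(im[90:290,190:400],None,fx=2.8,fy=2.8,interpolation=cv2.INTER_CUBIC))
E
```

```text
5.85 [ 0.516  -0.1121  0.1504] [[0.024, 1.0, -0.0], [1.0, -0.024, 0.0], [0.0, -0.0, -1.0]] [-0.34  0.05  0.    1.52 -0.    1.25]
guillotine_grip 0.81 [251. 240.] [ 0.515  -0.1145  0.17  ]
guillotine_notch 0.83 [296. 229.] [ 0.5445 -0.1148  0.155 ]
guillotine 0.74 [279. 169.] [ 0.5471 -0.1113  0.    ]
tcp px (np.float64(292.72215493863973), np.float64(202.98706673120546)) [{'position': [0.5715, 0.5073], 'conf': 0.65}]
```

View pics/w3.png

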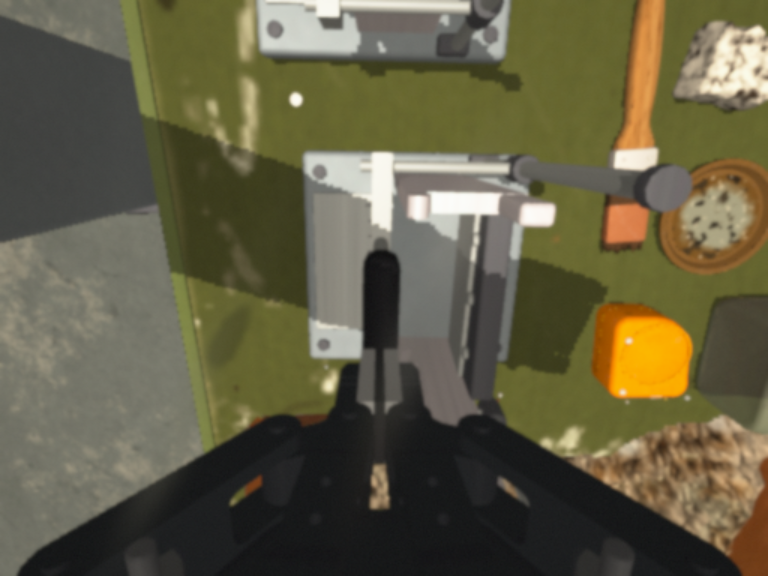

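View pics/s3.png

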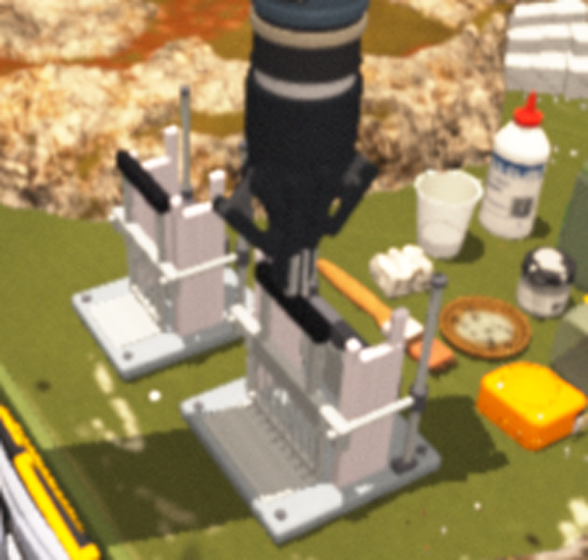

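```bash
python3 - <<'E'
from h import *
s=robot.observe(); print(s["grip_width"],s["grasp_force"],s["contact_force"])
w=robot.read_camera("wrist"); d=robot.read_camera("side"); C=cam("side"); W=cam("wrist",s)
print("fx",W[0]["fx"])
for z in (.15,.17,.18): print(z,np.round(proj(C,[.516,-.112,z])),np.round(proj(W,[.516,-.112,z])))
a=cv2.resize(w[150:300,190:320],(400,462),interpolation=cv2.INTER_CUBIC); b=cv2.resize(d[130:260,220:332],(398,462),interpolation=cv2.INTER_CUBIC)
cv2.imwrite("pics/c4.png",np.clip(np.hstack([a,b]).astype(float)*1.8,0,255).astype(np.uint8))
E
```

```text
0.000244875798887768 0.0 [ 0.10526666 -0.44229425 -0.25256583]
fx 281.3613579833153
0.15 [276. 208.] [253. 223.]
0.17 [276. 199.] [253. 237.]
0.18 [277. 194.] [253. 245.]
```

View pics/c4.png

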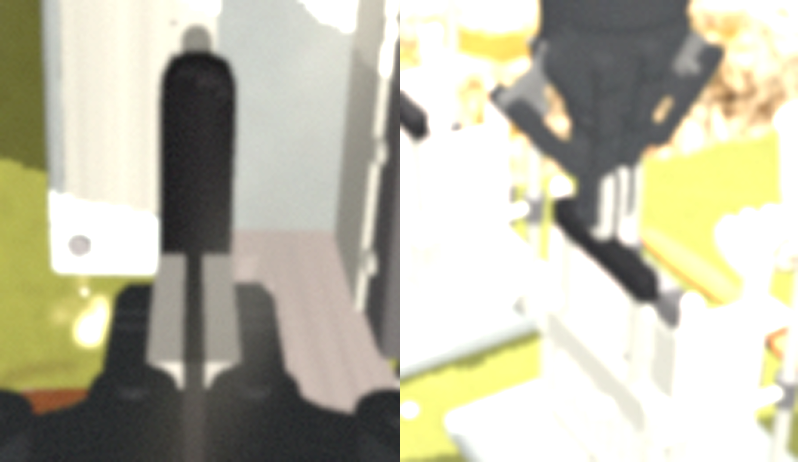

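The pads seem to end at the top of the bar, even though the TCP reads 3 cm lower. I'll lift 4 cm and see where the tips really are relative to the TCP.

send_rows --motion '[{"tx": 0, "ty": 0, "tz": -1, "turn": 0}, {"tx": 0, "ty": 0, "tz": -1, "turn": 0}, {"tx": 0, "ty": 0, "tz": -1, "turn": 0}, {"tx": 0, "ty": 0, "tz": -1, "turn": 0}]'

```text
clock: 6.7
tool_pos: [0.5165, -0.1122, 0.1921]
eef_rot: [0.001, 0.716, 0.699, 0.0]
contact_force: [1.1, 0.3, -0.4]
grip_width: -0.0002
grasp_force: 0.0
```

```bash
python3 - <<'E'
from h import *
s=robot.observe(); p=s["tool_pos"]; print(s["grip_width"],s["grasp_force"],s["contact_force"],p)
w=robot.read_camera("wrist"); d=robot.read_camera("side"); C=cam("side"); W=cam("wrist",s)
o=[]
for im,K,(x0,y0,x1,y1) in ((w,W,(190,150,320,300)),(d,C,(220,130,332,260))):
    k=462/(y1-y0); a=cv2.resize(im[y0:y1,x0:x1],None,fx=k,fy=k,interpolation=cv2.INTER_CUBIC)
    a=np.clip(a.astype(float)*1.5,0,255).astype(np.uint8)
    for dz,c in ((0,(0,0,255)),(.02,(0,255,0)),(.04,(255,0,0))):
        u=proj(K,p+[0,0,dz]); cv2.circle(a,(int((u[0]-x0)*k),int((u[1]-y0)*k)),4,c,1)
    o.append(a[:,:400])
cv2.imwrite("pics/c5.png",np.hstack(o))
for r in robot.tip_of("side","guillotine_grip"): print(np.array(r["position"])*[512,384],proj(C,[.515,-.114,.17]))
E
```

```text
-0.0001654514229334131 0.0 [ 1.12593413  0.34786326 -0.44444626] [ 0.5165318  -0.11224073  0.19213818]
[278.3232 198.4128] (np.float64(276.5093430636003), np.float64(199.39136859629554))
```

View pics/c5.png

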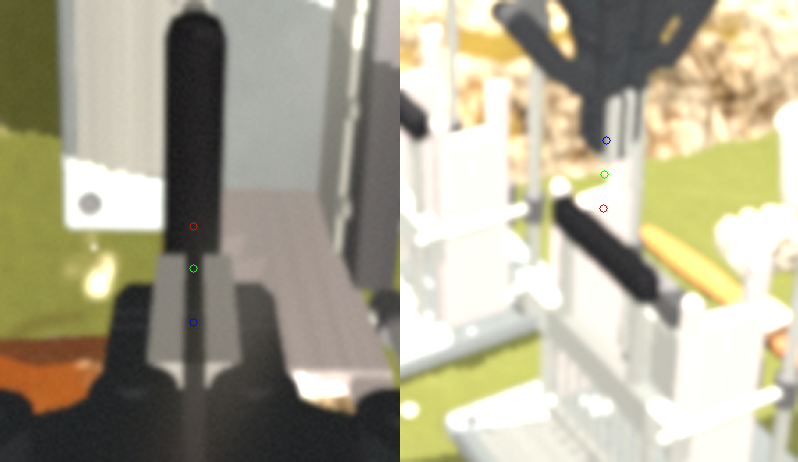

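The tips sit about 28 mm behind the reported TCP in both views, so the shut fingers had only just reached the bar's top. They are centred on the bar in x. I'll open, go down to TCP z of about 0.122 and grip.

send_rows --motion '[{"tx": 0, "ty": 0, "tz": 0, "turn": 0}, {"tx": 0, "ty": 0, "tz": 0, "turn": 0}, {"tx": 0, "ty": 0, "tz": 0, "turn": 0}, {"tx": 0, "ty": 0, "tz": 0, "turn": 0}, {"tx": 0, "ty": 0, "tz": 0, "turn": 0}, {"tx": 0, "ty": 0, "tz": 2, "turn": 0}, {"tx": 0, "ty": 0, "tz": 2, "turn": 0}, {"tx": 0, "ty": 0, "tz": 1, "turn": 0}, {"tx": 0, "ty": 0, "tz": 1, "turn": 0}, {"tx": 0, "ty": 0, "tz": 0.8, "turn": 0}, {"tx": 0, "ty": 0, "tz": 0, "turn": 0}]' --hand -1

```text
clock: 7.95
tool_pos: [0.5154, -0.1119, 0.1214]
eef_rot: [-0.001, 0.716, 0.699, -0.0]
contact_force: [0.3, -0.5, -0.5]
grip_width: 0.0853
grasp_force: 0.0
```

send_rows --motion '[{"tx": 0, "ty": 0, "tz": 0, "turn": 0}, {"tx": 0, "ty": 0, "tz": 0, "turn": 0}, {"tx": 0, "ty": 0, "tz": 0, "turn": 0}, {"tx": 0, "ty": 0, "tz": 0, "turn": 0}, {"tx": 0, "ty": 0, "tz": 0, "turn": 0}, {"tx": 0, "ty": 0, "tz": 0, "turn": 0}, {"tx": 0, "ty": 0, "tz": 0, "turn": 0}]' --hand 1 --newtons 60

```text
clock: 8.65
tool_pos: [0.5164, -0.1122, 0.123]
eef_rot: [0.0, 0.716, 0.698, 0.0]
contact_force: [-0.9, 0.6, 1.7]
grip_width: 0.013
grasp_force: 59.0
```

It's held: 13 mm width at 59 N. I'll lift 9.2 cm straight up, which puts the handle at about 0.262.

send_rows --motion '[{"tx": 0, "ty": 0, "tz": -0.6, "turn": 0}, {"tx": 0, "ty": 0, "tz": -1, "turn": 0}, {"tx": 0, "ty": 0, "tz": -1.2, "turn": 0}, {"tx": 0, "ty": 0, "tz": -1.2, "turn": 0}, {"tx": 0, "ty": 0, "tz": -1.2, "turn": 0}, {"tx": 0, "ty": 0, "tz": -1.2, "turn": 0}, {"tx": 0, "ty": 0, "tz": -1.2, "turn": 0}, {"tx": 0, "ty": 0, "tz": -1, "turn": 0}, {"tx": 0, "ty": 0, "tz": -0.6, "turn": 0}, {"tx": 0, "ty": 0, "tz": 0, "turn": 0}]'

```text
clock: 9.65
tool_pos: [0.5162, -0.1122, 0.2159]
eef_rot: [0.001, 0.716, 0.699, 0.0]
contact_force: [-0.2, -0.3, -2.8]
grip_width: 0.0128
grasp_force: 59.0
```

```bash
python3 - <<'E'
from h import *
s=robot.observe(); p=s["tool_pos"]; print(s["clock"],s["grip_width"],s["grasp_force"],s["contact_force"],p)
robot.read_camera("wrist"); robot.read_camera("scene"); robot.read_camera("side")
for n in ("wrist","scene","side"):
    C=cam(n,s)
    for t,z in (("guillotine_grip",.262),("guillotine_notch",.155)):
        for r in robot.tip_of(n,t): print(n,t,round(r["conf"],2),np.round(atz(C,r["position"],z),4))
E
```

```text
9.65 0.012768638643846602 59.01503026485443 [-0.15167351 -0.31312    -2.79528396] [ 0.51620198 -0.11217756  0.21585692]
wrist guillotine_grip 0.83 [ 0.5154 -0.117   0.262 ]
wrist guillotine_notch 0.86 [ 0.5471 -0.1152  0.155 ]
scene guillotine_grip 0.61 [ 0.5167 -0.1102  0.262 ]
side guillotine_grip 0.93 [ 0.5218 -0.1128  0.262 ]
side guillotine_notch 0.7 [ 0.5427 -0.1188  0.155 ]
```

The guard is lifted and bearing about 3 N. Next: back 31 mm, then down 30 mm.

send_rows --motion '[{"tx": 0, "ty": 0.6, "tz": 0, "turn": 0}, {"tx": 0, "ty": 0.9, "tz": 0, "turn": 0}, {"tx": 0, "ty": 0.9, "tz": 0, "turn": 0}, {"tx": 0, "ty": 0.7, "tz": 0, "turn": 0}, {"tx": 0, "ty": 0, "tz": 0, "turn": 0}, {"tx": 0, "ty": 0, "tz": 0, "turn": 0}]'

```text
clock: 10.7
tool_pos: [0.5475, -0.1134, 0.2143]
eef_rot: [0.0, 0.716, 0.699, -0.0]
contact_force: [-0.3, -3.8, -3.7]
grip_width: 0.0129
grasp_force: 58.9
```

send_rows --motion '[{"tx": 0, "ty": 0, "tz": 0.6, "turn": 0}, {"tx": 0, "ty": 0, "tz": 0.6, "turn": 0}, {"tx": 0, "ty": 0, "tz": 0.6, "turn": 0}, {"tx": 0, "ty": 0, "tz": 0.5, "turn": 0}, {"tx": 0, "ty": 0, "tz": 0.3, "turn": 0}, {"tx": 0, "ty": 0, "tz": 0, "turn": 0}]'

```text
clock: 11.3
tool_pos: [0.5465, -0.1133, 0.1872]
eef_rot: [-0.0, 0.716, 0.698, -0.001]
contact_force: [-0.1, -5.0, -3.6]
grip_width: 0.0129
grasp_force: 58.9
```

```bash
python3 - <<'E'
from h import *
s=robot.observe(); p=s["tool_pos"]; print(s["clock"],s["grip_width"],s["grasp_force"],s["contact_force"],p)
w=robot.read_camera("wrist"); sc=robot.read_camera("scene"); 
for n in ("wrist","scene"):
    C=cam(n,s)
    for t,z in (("guillotine_grip",.236),("guillotine_notch",.155)):
        for r in robot.tip_of(n,t): print(n,t,round(r["conf"],2),np.round(atz(C,r["position"],z),4))
a=cv2.resize(sc[110:290,225:375],(400,480),interpolation=cv2.INTER_CUBIC)
b=cv2.resize(w[60:300,160:360],(400,480),interpolation=cv2.INTER_CUBIC)
cv2.imwrite("pics/c6.png",np.hstack([a,b]))
E
```

```text
11.3 0.012887467413329712 58.870060443878174 [-0.09814193 -4.97431575 -3.60073708] [ 0.54645056 -0.11330773  0.18719153]
wrist guillotine_grip 0.76 [ 0.5454 -0.1152  0.236 ]
scene guillotine_grip 0.88 [ 0.5499 -0.1229  0.236 ]
scene guillotine_notch 0.81 [ 0.5499 -0.1196  0.155 ]
```

View pics/c6.png

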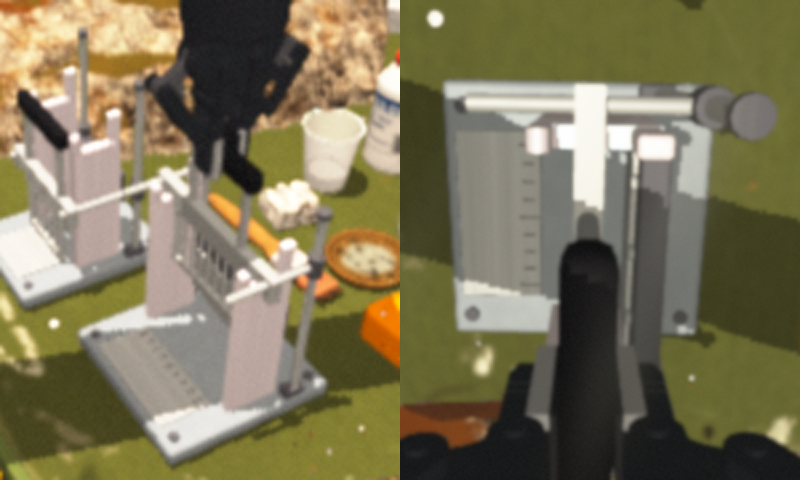

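The bar is over the notches, midway between the lip (col 536) and the wall (col 655) at col 590. I'll lower it the last few millimetres.

send_rows --motion '[{"tx": -0.05, "ty": 0, "tz": 0.2, "turn": 0}, {"tx": 0, "ty": 0, "tz": 0.15, "turn": 0}, {"tx": 0, "ty": 0, "tz": 0.1, "turn": 0}, {"tx": 0, "ty": 0, "tz": 0, "turn": 0}, {"tx": 0, "ty": 0, "tz": 0, "turn": 0}]'

```text
clock: 12.1
tool_pos: [0.5466, -0.1134, 0.1851]
eef_rot: [0.0, 0.716, 0.699, -0.0]
contact_force: [-3.6, -4.3, 4.0]
grip_width: 0.0132
grasp_force: 60.0
```

It's resting on the notch floors: the vertical force flipped to +4 N and the lift is 62 mm, so the handle is at 0.232. Now release and retreat upward.

send_rows --motion '[{"tx": 0, "ty": 0, "tz": 0, "turn": 0}, {"tx": 0, "ty": 0, "tz": 0, "turn": 0}, {"tx": 0, "ty": 0, "tz": 0, "turn": 0}, {"tx": 0, "ty": 0, "tz": 0, "turn": 0}, {"tx": 0, "ty": 0, "tz": 0, "turn": 0}, {"tx": 0, "ty": 0, "tz": 0, "turn": 0}, {"tx": 0, "ty": 0, "tz": -1, "turn": 0}, {"tx": 0, "ty": 0, "tz": -2, "turn": 0}, {"tx": 0, "ty": 0, "tz": -3, "turn": 0}, {"tx": 0, "ty": 0, "tz": -3, "turn": 0}, {"tx": 0, "ty": 0, "tz": -3, "turn": 0}, {"tx": 0, "ty": 0, "tz": 0, "turn": 0}]' --hand -1

```text
clock: 13.3
tool_pos: [0.5488, -0.1139, 0.3102]
eef_rot: [0.004, 0.716, 0.699, 0.002]
contact_force: [-0.0, 0.3, 0.6]
grip_width: 0.0854
grasp_force: 0.0
```

```bash
python3 - <<'E'
from h import *
s=robot.observe(); p=s["tool_pos"]; print(s["clock"],s["grip_width"],s["contact_force"],p)
w=robot.read_camera("wrist"); sc=robot.read_camera("scene"); 
for n in ("wrist","scene"):
    C=cam(n,s)
    for t,z in (("guillotine_grip",.232),("guillotine_notch",.155)):
        for r in robot.tip_of(n,t): print(n,t,round(r["conf"],2),np.round(atz(C,r["position"],z),4))
a=cv2.resize(sc[110:290,225:375],(400,480),interpolation=cv2.INTER_CUBIC)
b=cv2.resize(w[60:300,160:360],(400,480),interpolation=cv2.INTER_CUBIC)
cv2.imwrite("pics/c7.png",np.hstack([a,b]))
E
```

```text
13.3 0.08540300760495957 [-0.04290994  0.30674835  0.55816198] [ 0.54881813 -0.11391286  0.31024328]
wrist guillotine_grip 0.94 [ 0.5467 -0.1163  0.232 ]
wrist guillotine_notch 0.88 [ 0.5454 -0.1162  0.155 ]
scene guillotine_grip 0.81 [ 0.5498 -0.1143  0.232 ]
scene guillotine_notch 0.67 [ 0.5371 -0.1194  0.155 ]
```

View pics/c7.png

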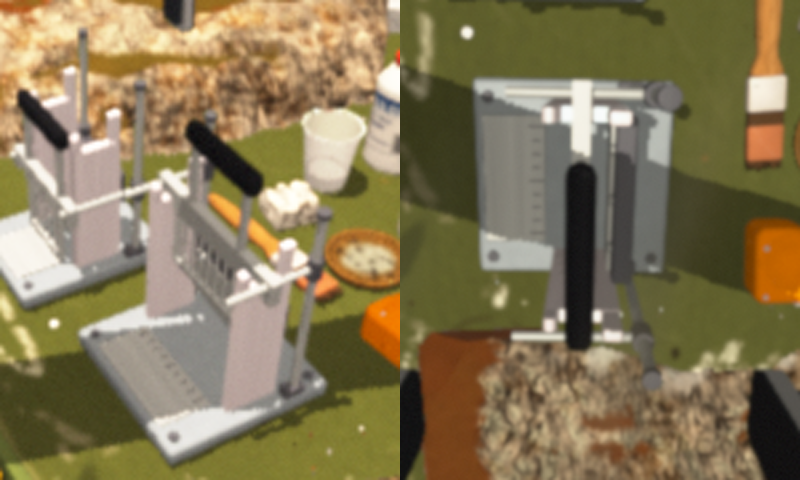

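The guard hangs in its notches with the robot clear of it: the handle is at (580,255) in the right panel, between lip and wall. The punch's guard is still down. I'll hand in.

```bash
python3 -c "
from station import robot
print(robot.finish_job())"
```

```text
the job is handed in; nothing more can be done
None
```

The guillotine's guard is up and hanging by itself in its notches, the punch's guard is still down, and the job was handed in at about 13.4 s with the arm clear; the first grip missed and I had to grip again lower.

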